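Bring the wood sample under the microscope past its eccentric lock

ROBOT

A 6-joint arm with a two-finger parallel gripper is mounted at the origin on the work surface. World frame = base frame: x ahead of the robot, y to its left, z up, the work surface at z = 0. Lengths are in m, angles in rad, forces in N, time in s.
With the tool pointing down it reaches from about 0.3 to 0.875 m from the base axis. Payload 4.2 kg.
Tool frame: the origin (TCP) lies midway between the tips of the shut fingers; the grasp point (between the pads) lies 19 mm behind it; z points along the fingers, y is the line along which they close (so a half turn about z gives the same grasp; the last joint's range is limited). The gripper opens to 85 mm and grips with 20 to 120 N. Pads are 22 mm wide; open, the fingers measure 114 mm over their backs; the gripper's body (76 mm by 85 mm) begins 54 mm behind the grasp point. The pads swing forward as they close: fully open they stand 13 mm farther back than shut.
Start: joints at [1.115, 0.32, 1.565, -0, 1.257, -0.02], TCP at [0.243, 0.521, 0.231] pointing down, gripper open.
Joint ranges: [-3.11, 3.11], [-0.84, 2.01], [0.21, 2.61], [-1.34, 4.49], [0.05, 2.63], [-2.56, 2.56]. Speed limits (rad/s): [2.57, 2.57, 3.14, 3.14, 3.14, 3.14].

INTERFACE

Orientations are given as a unit quaternion [x, y, z, w].
In Python, from workcell import ctrl, imaging gives the robot as it stands.
- The arm moves only by the tool drive_tool, never from a script. Its argument "targets" is a list of rows, each a list of 5 numbers: the shift along the tool's x, y, z in cm, then the turn about the tool's z in rad, then the finger opening in cm, from 0 to 8.54. In form: [[tx, ty, tz, roll, gripper], ...]. A call has 1 to 20 rows; each row shifts and turns the commanded pose from where the row before left it, along the tool's axes as they then stand; what a row does not reach is not made up. A row lasts 1/8 s, in which the tool goes at most 62.5 mm and 10.7 degrees, less where a joint would pass 70% of its speed; a pose out of reach is approached as far as the arm can. A call is refused whole if a number of a shift passes 6.25 or a number of a turn 0.188, either way. A call with a gripper value outside its range is refused whole. The fingers move at their own pace and stop on an object; "newtons" is the grip in N (left out, the last holds). Time passes only in rows, so rows that do not move let the fingers close. It gives the time, the measured TCP pose, the force, the opening and the grip force at its end, in the units of the state.
- ctrl.observe(): the state, without advancing time (a new reading comes with each control period).
- imaging.snapshot(name): name is "scene" or "top" or "wrist"; returns the picture (480x640x3 uint8, red, green, blue); there is no depth.
- imaging.calibration(name): a dict with "vertical_fov" (degrees; the focal length in pixels is half the picture's height over the tangent of half this angle, whatever the lens; pixels are square), "cx", "cy" (the principal point, pixels), "extrinsics" (4x4, takes a point from camera to world coordinates). Camera axes: x right, y up, looking along -z (the intrinsics and any distortion apply to the point x, -y, -z); pixel columns grow to the right and rows downward; lengths in m; the calibration is good to about 2 mm. The wrist camera is an equidistant fisheye: a pixel r from the principal point sees the ray r / f radians off the axis. A picture is of the moment at which its call begins: read the wrist's pose just before it. calibration takes no time and is no camera call; for the wrist camera it gives the pose at the moment of the call.
- ctrl.finish_job(): hands the job in; it is judged then, once.
The state is a dict: "t": time; "joint_pos": joint angles; "joint_velocities": joint speeds; "tau": joint torques, N m; "tcp_pos": TCP position; "tool_rot": TCP orientation; "ft_force": force on the tool from outside, world axes, zero at the start; "wrist_torque": the same for the moment, N m; "width": opening from 0.0 (shut) to 1.0 (fully open); "gripper_force": force on a finger pad.
Only numpy, scipy, OpenCV 4.12 (cv2) and the standard library are available. Lean on these libraries where they do the work, as an engineer would, in place of code of your own. Each camera call takes 0.05 s, during which the arm holds its last target. There are 200 camera calls.

TASK

Bring the wood sample under the microscope: with a fingertip, first push the cam's lever round until the cam's low point faces the follower bar (the lever then points straight back over the bar), and only then push the carriage forward until it is fully home against its stop, and withdraw. Do not force the carriage against the cam; the sample stays lying in its tray and nothing is picked up or knocked about.

Things in the scene. Friction and masses are not known exactly. Their poses are not given: they have to be found in the camera images.
- stage: fixed black base plate, 300 (x) by 315 (y), 12 thick, lying on the table at some yaw. Origin on the table surface on the carriage's centre line; the plate reaches from x = -150 to 150, y = -130 to 185. x axis = the carriage's forward direction, away from the robot; y left, z up. 'Stage' coordinates below are in this frame, mm. End stop block at x = 128
- lens (a point): lens (lower end) of the digital microscope fixed over the stage, 60 above the table at stage (85, 0). Grey tube 34 across, top at 165, in a ring holder 48 across; its post stands at stage (125, -95), 180 high, with an arm at height 130
- travel (a joint): travel of the aluminium carriage along stage +x, m: 0 = fully back, 0.055 = fully home against its stop. Starts between 0 and 0.005. Slides with about 2.5 N of friction and stays where it is left. The cam blocks it until its low point faces the follower bar
- push_face (a point): centre of the near face of the carriage's upright push plate: the plate is 62 wide (y), 8 thick, reaching from 13 to 65 above the table; this point is 45 above the table, at stage (-104 + travel, 0). Push here towards stage +x. Axes as the stage's
- carriage: aluminium carriage 168 by 70 with tray, push plate and a follower bar that sticks out to its left (stage y = 30 to 155), 16 to 32 above the table, 12 thick; the bar's front face, at stage x = -67 + travel, meets the cam. Origin at stage (travel, 0, 0)
- cam: steel eccentric disc with its lever on top. Disc radius 28, 16 to 30 above the table; its centre is 18 from the pivot, on the side away from the lever, so the rim is 46 from the pivot at the high point and 10 at the low point, under the lever. Origin on the pivot axis at table height, x axis along the lever. It limits the carriage's travel to 39 - 18 cos(cam angle) mm
- cam_angle (a joint): angle of the cam, rad, counter-clockwise from above. 0 = high point towards the follower bar, lever along stage +x; 1.57 = lever to +y; 3.14 = low point facing the bar, lever along stage -x, back over the bar. Range 0 to 3.7; nothing marks or stops it at 3.14. Starts at 0.25 to 1.2. Turning takes 0.25 N m (about 5 N at 55 mm); it stays where it is left
- cam_pivot (a point): point on the cam's vertical pivot axis, 57 above the table, stage (0, 120)
- lever_tip (a point): top centre of the round finger post at the lever's end, 80 from the pivot, 86 above the table. The lever is a flat steel bar 12 wide, from the pivot to 82 out, 44 to 68 above the table (free below it except for the 24 wide hub, down to the disc and follower bar at 30 and 32); the post is 18 across, 44 to 86 above the table
- sample: brown wooden block 60x40x14 lying loose in the carriage's tray, whose inside is 68x48, floor 20 above the table, walls 8 high; origin under its centre, nominally 134 ahead of push_face. It is only to ride along
- offcut: a bystander: dark wooden offcut 55x24x14 lying on the stage plate, right of the carriage; origin under its centre
- vial: a bystander: amber glass vial 24 across, 46 high, standing on the stage plate's near right corner; origin under its centre
- slab: a bystander: wooden slab 110x45x15 lying on the table left of the stage; origin under its centre
- mug: a bystander: white mug 80 across, 95 high, on the table to the left; origin under its centre
- brush: a bystander: small brush 170 long lying on the table to the right; origin about its middle, at its underside
- loupe: a bystander: black eyepiece-like loupe 42 across, 36 high, on the table to the right of the stage; origin under its centre
Things that resemble listed ones, but are neither listed nor needed, are in the scene too. Several things have the shape of the sample; the one meant has the colours described above.

How it is judged:
On the way, in this order (a step that is already met when the one before it is completed fails the run):
1. the cam's low point faces the follower bar (lever within 0.35 rad) while the carriage is still back (travel under 20 mm) (value of joint cam_angle between 2.79 and 3.49 rad and value of joint travel below 0.02 m), for 0.2 s.
2. the carriage is home (travel over 52 mm) (value of joint travel above 0.052 m), for 0.2 s.
At the end, for the whole second after the job is handed in: Carriage at rest within 3 mm of its stop, cam within 0.35 rad of its low point, sample lying flat in the tray within 10 mm of its place (value of joint cam_angle between 2.79 and 3.49 rad and value of joint travel above 0.052 m and velocity of joint travel between -0.005 and 0.005 m/s and x of sample in the frame of push_face between 0.124 and 0.144 m and y of sample in the frame of push_face between -0.01 and 0.01 m and z of sample in the frame of push_face below -0.019 m and angle between sample's own z axis and vertical below 0.1 rad and linear speed of sample below 0.02 m/s); the robot touches nothing.
It fails at once if the carriage is forced against the cam (more than 10 N) (contact force between cam and carriage above 10 N).
It fails at once if the carriage is pushed forward (over 20 mm) before the cam is at its low point (value of joint travel above 0.02 m and value of joint cam_angle below 2.79 rad).
It fails at once if the sample is lifted or pushed out of its tray (not (x of sample in the frame of push_face between 0.119 and 0.149 m and y of sample in the frame of push_face between -0.015 and 0.015 m and z of sample in the frame of push_face below -0.017 m)).
It fails at once if a bystander is picked up or knocked about (moved over 20 mm) (distance of any of offcut, vial, slab, mug, brush, loupe from where it was at the start of the episode above 0.02 m).
It also fails if it takes over 51 s, if anything falls off the work surface, if the arm or the gripper's body presses on something with over 40 N, if the wrist force passes 120 N, or if a joint passes its speed limit or range.

## Working session

There is one attempt and no reset: what is moved stays moved. The work goes in short steps, Python scripts to look and compute and a tool call to move; the robot and the scene stay as the last step left them, time stands still between calls to the robot, and variables do not carry over. Pictures are saved under pics/ and viewed, at most 10 in all, crops included, and the job is handed in when it is done.

Besides the shell and the picture viewer there is one more tool, called after "Call:" as a command line: name --pt "numbers of a row" for each row, then --argument value for the rest. drive_tool: Moves the arm, as the interface text tells. Its arguments: {"type":"object","properties":{"targets":{"type":"array","items":{"type":"array","items":{"type":"number"}}},"newtons":{"type":"number"}},"required":["targets"]}

```bash
mkdir -p pics; python3 - <<'E'
from workcell import ctrl, imaging
import cv2, numpy as np
np.set_printoptions(precision=4,suppress=True)
for n in("scene","top"):
    im=imaging.snapshot(n); cv2.imwrite(f"pics/{n}0.png",im[...,::-1]); print(n,imaging.calibration(n))
print(ctrl.observe())
E
```

```text
scene {'vertical_fov': 52.26300282477588, 'cx': 316.4489135942444, 'cy': 240.38238828212, 'extrinsics': array([[-0.0672, -0.8088,  0.5842,  1.1223],
       [ 0.9977, -0.0533,  0.0409,  0.0873],
       [-0.0019,  0.5856,  0.8106,  0.9248],
       [ 0.    ,  0.    ,  0.    ,  1.    ]])}
top {'vertical_fov': 57.56280215655262, 'cx': 321.3165913957738, 'cy': 241.34529221654677, 'extrinsics': array([[ 0.0168,  0.9966, -0.0808,  0.4446],
       [-0.9995,  0.0189,  0.0256,  0.0447],
       [ 0.027 ,  0.0803,  0.9964,  1.0395],
       [ 0.    ,  0.    ,  0.    ,  1.    ]])}
{'t': 0.1, 'joint_pos': array([ 1.115 ,  0.3202,  1.5655,  0.    ,  1.2575, -0.02  ]), 'joint_velocities': array([ 0.0009, -0.0009, -0.0021,  0.0003, -0.0021, -0.0015]), 'tau': array([ -0.0011, -41.6408, -23.4704,  -0.0002,   0.0048,   0.    ]), 'tcp_pos': array([0.2425, 0.5209, 0.2306]), 'tool_rot': array([ 0.2162,  0.9764, -0.0008, -0.0002]), 'ft_force': array([-0.0048,  0.2633, -0.1019]), 'wrist_torque': array([ 0.0054, -0.0094, -0.0152]), 'gripper_force': 0.0, 'width': 1.0035506843125255}
```

View pics/top0.png

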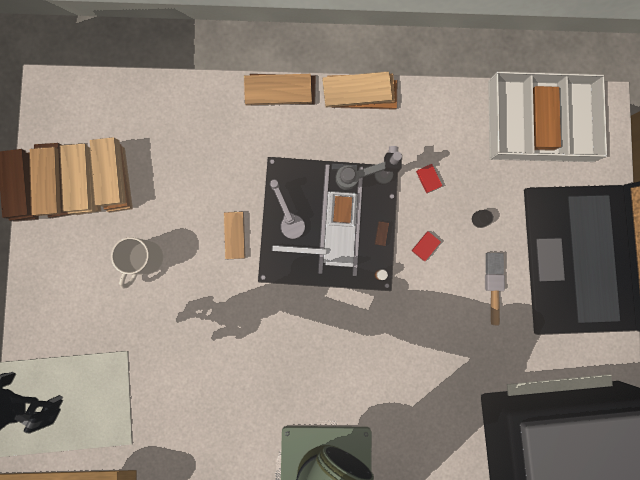

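View pics/scene0.png

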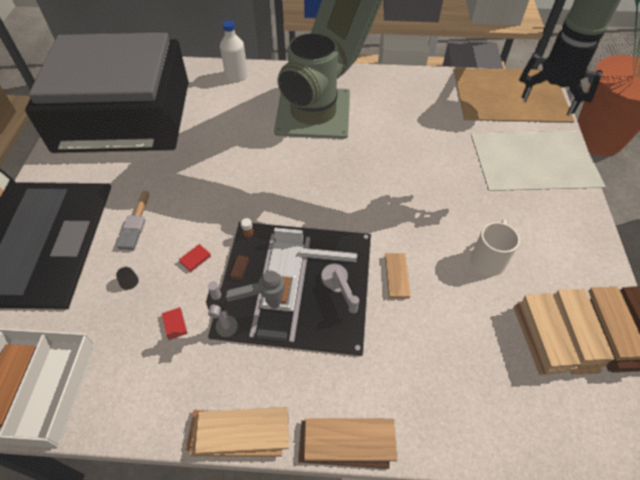

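The top view shows the stage plate with corners near (268,157), (398,163), (392,290) and (259,282). The cam is at (292,228), with its lever tip at (278,187). The push plate is near (340,262), with the brown sample in the tray at (342,208). The other brown blocks are in the compartment box (547,118), the stack (left) and the offcut (382,233). Only the block at (342,208) lies in the carriage tray. I'll measure the stage pose and confirm with a crop.

```bash
cat > h.py <<'E'
import cv2, numpy as np
from workcell import ctrl, imaging
np.set_printoptions(precision=4,suppress=True)
def cast(n,px,z,c=None):
    c=c or imaging.calibration(n); f=240/np.tan(np.radians(c["vertical_fov"]/2)); E=c["extrinsics"]
    px=np.atleast_2d(px).astype(float)
    d=np.c_[(px[:,0]-c["cx"])/f,-(px[:,1]-c["cy"])/f,-np.ones(len(px))]@E[:3,:3].T
    o=E[:3,3]; return o+d*((z-o[2])/d[:,2])[:,None]
def proj(n,P):
    c=imaging.calibration(n); f=240/np.tan(np.radians(c["vertical_fov"]/2)); E=c["extrinsics"]
    q=(np.atleast_2d(P)-E[:3,3])@E[:3,:3]
    return np.c_[c["cx"]+f*q[:,0]/-q[:,2],c["cy"]-f*q[:,1]/-q[:,2]]
E
python3 - <<'E'
from h import *
R={"top":(250,145,410,300),"scene":(200,212,380,362)}
model=np.array([[150,185],[150,-130],[-150,-130],[-150,185]])/1e3
for n in R:
    im=cv2.imread(f"pics/{n}0.png"); x0,y0,x1,y1=R[n]
    m=np.zeros(im.shape[:2],np.uint8); m[y0:y1,x0:x1]=(im[y0:y1,x0:x1].max(2)<50)*255
    m=cv2.morphologyEx(m,cv2.MORPH_OPEN,np.ones((3,3)))
    k,l,s,_=cv2.connectedComponentsWithStats(m); i=1+s[1:,4].argmax()
    pts=np.argwhere(l==i)[:,::-1].astype(np.float32)
    W=cast(n,pts,.012)[:,:2].astype(np.float32)
    h=cv2.convexHull(W); r=cv2.minAreaRect(h); print(n,r)
    q=cv2.approxPolyDP(cv2.convexHull(pts.astype(np.int32)),5,True)[:,0]; print(q.tolist()); print(cast(n,q,.012)[:,:2])
im=cv2.imread("pics/top0.png")[145:300,250:410]
cv2.imwrite("pics/crop.png",cv2.resize(im,None,fx=3.8,fy=3.8,interpolation=cv2.INTER_CUBIC))
E
```

```text
Traceback (most recent call last):
ValueError: attempt to get argmax of an empty sequence
```

```bash
cat > a.py <<'E'
from h import *
R={"top":(250,145,410,300),"scene":(200,212,380,362)}
for n in R:
    im=cv2.imread(f"pics/{n}0.png"); x0,y0,x1,y1=R[n]
    g=im.max(2); print(n,np.percentile(g[y0:y1,x0:x1],[1,10,25,50,75]))
    m=np.zeros(g.shape,np.uint8); m[y0:y1,x0:x1]=np.where(g[y0:y1,x0:x1]<65,255,0)
    m=cv2.morphologyEx(m,cv2.MORPH_OPEN,np.ones((3,3),np.uint8))
    k,l,s,_=cv2.connectedComponentsWithStats(m)
    if k<2: continue
    i=1+s[1:,4].argmax(); print(s[i])
    pts=np.argwhere(l==i)[:,::-1]
    W=cast(n,pts,.012)[:,:2].astype(np.float32)
    print(cv2.minAreaRect(cv2.convexHull(W)))
    q=cv2.approxPolyDP(cv2.convexHull(pts.astype(np.int32)),4,True)[:,0]; print(q.tolist()); print(cast(n,q,.012)[:,:2])
im=cv2.imread("pics/top0.png")[145:300,250:410]
cv2.imwrite("pics/crop.png",cv2.resize(im,None,fx=3.8,fy=3.8,interpolation=cv2.INTER_CUBIC))
E
python3 a.py
```

```text
top [ 53.  57.  60. 103. 187.]
[ 269  153  132  137 5614]
((0.5874178409576416, -0.012775614857673645), (0.28998011350631714, 0.3348601162433624), 85.38481140136719)
[[391, 153], [400, 168], [390, 283], [374, 289], [275, 282], [272, 252]]
[[ 0.7446 -0.1461]
 [ 0.7084 -0.168 ]
 [ 0.4326 -0.145 ]
 [ 0.418  -0.1073]
 [ 0.4306  0.1249]
 [ 0.5006  0.1337]]
scene [ 42.  48.  53. 108. 187.]
[ 207  224  162  131 9309]
((0.5787892937660217, -0.010600075125694275), (0.33154088258743286, 0.29770076274871826), 87.08611297607422)
[[368, 240], [360, 354], [209, 337], [207, 300], [238, 227], [260, 224], [357, 233]]
[[ 0.4556  0.1596]
 [ 0.7344  0.1454]
 [ 0.7184 -0.1587]
 [ 0.635  -0.1794]
 [ 0.4379 -0.1452]
 [ 0.4256 -0.0949]
 [ 0.4371  0.134 ]]
```

View pics/crop.png

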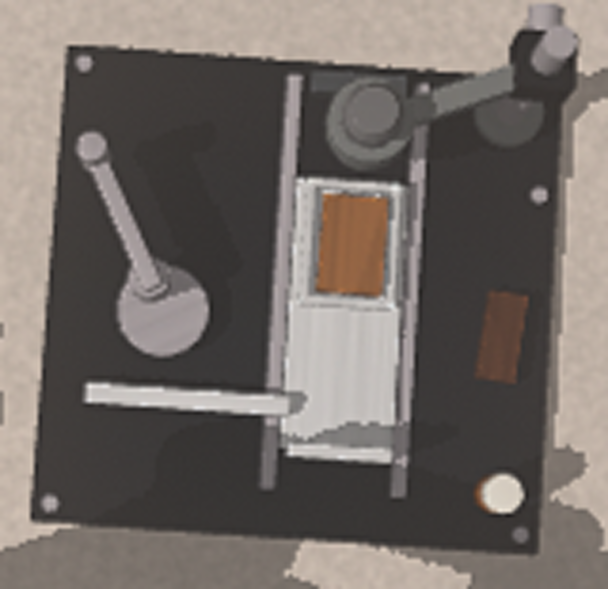

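The enlarged crop shows the brown sample (352,245 in the crop) in the carriage's tray, so that is the one meant. Plate corners in the crop are TL (67,46), BL (32,520) and BR (538,553). The lever post is at (92,147), the disc centre at (163,310), and the push plate at about (340,452).

```bash
cat > b.py <<'E'
from h import *
o=lambda p:(np.array(p,float)+.5)/3.8-.5+[250,145]
c=cast("top",o([[67,46],[32,520],[538,553]]),.012)[:,:2]
m=np.array([[150,185],[-150,185],[-150,-130]])/1e3
s=cast("scene",[[371,236],[361,354],[239,223]],.012)[:,:2]   # scene corners: BL, TL, BR
print("top",c,"\nscene",s)
def fit(m,w):
    mc,wc=m.mean(0),w.mean(0); H=(m-mc).T@(w-wc)
    th=np.arctan2(H[0,1]-H[1,0],H[0,0]+H[1,1]); R=np.array([[np.cos(th),-np.sin(th)],[np.sin(th),np.cos(th)]])
    t=wc-R@mc; return th,R,t,w-(m@R.T+t)
for mm,w in((m,c),(m[[1,0,2]],s)):
    th,R,t,r=fit(mm,w); print(th,t,"res",r.round(4).tolist())
th,R,t,_=fit(m,c)
st=lambda px,z:(cast("top",o(px),z)[:,:2]-t)@R
print("tip",st([[92,147]],.086),"disc",st([[163,310]],.030),"bar front L/R",st([[85,382],[290,395]],.032),"bar back",st([[85,402],[270,412]],.032),"plate near edge",st([[287,455],[392,462]],.065),"sample",st([[352,245]],.034))
E
python3 b.py
```

```text
top [[ 0.7282  0.1509]
 [ 0.4311  0.1644]
 [ 0.416  -0.1479]] 
scene [[ 0.4436  0.1665]
 [ 0.7343  0.1474]
 [ 0.4259 -0.1448]]
-0.046798677802356914 [ 0.5713 -0.0265] res [[-0.0016, -0.0004], [0.001, -0.001], [0.0006, 0.0014]]
-0.056096772017305334 [ 0.5801 -0.0263] res [[0.003, -0.0003], [-0.0059, -0.0026], [0.0029, 0.0029]]
tip [[0.0698 0.1571]] disc [[-0.0162  0.112 ]] bar front L/R [[-0.0634  0.156 ]
 [-0.0632  0.0313]] bar back [[-0.0755  0.1552]
 [-0.0743  0.0428]] plate near edge [[-0.1007  0.032 ]
 [-0.1008 -0.0299]] sample [[ 0.031  -0.0007]]
```

Call:
drive_tool --pt "0 0 0 -0.13 0" --pt "0 0 0 -0.13 0" --pt "0 0 0 -0.13 0" --pt "0 0 0 0 0"

```text
t: 0.6
tcp_pos: [0.2426, 0.5211, 0.2309]
tool_rot: [0.024, 1.0, -0.0, -0.0]
ft_force: [1.0, 0.3, -0.9]
width: 0.142
gripper_force: 0.0
```

```bash
cat > s.py <<'E'
from h import *
s=ctrl.observe(); th=-.0468; R=np.array([[np.cos(th),-np.sin(th)],[np.sin(th),np.cos(th)]])
p=s["tcp_pos"]; q=s["tool_rot"]
ty=np.array([2*(q[0]*q[1]-q[2]*q[3]),1-2*(q[0]**2+q[2]**2)])
print(s["t"],"stage mm",((p[:2]-[.5713,-.0265])@R*1e3).round(1),"z",p[2]*1e3,"yawerr",np.arctan2(ty[1],ty[0])-np.pi/2-th,"F",s["ft_force"],"w",s["width"],s["joint_pos"])
E
python3 s.py
```

```text
0.6 stage mm [-353.9  531.6] z 230.90162871527062 yawerr -0.0004575061441180542 F [ 0.9701  0.2868 -0.8555] w 0.1416561660509739 [ 1.115   0.32    1.5651  0.      1.2574 -0.4085]
```

Now tool x = −stage x and tool y = stage y. Move to hover beside the lever.

Call:
drive_tool --pt "-3.5 -3.4 0 0 0" --pt "-3.5 -3.4 0 0 0" --pt "-3.5 -3.4 0 0 0" --pt "-3.5 -3.4 0 0 0" --pt "-3.5 -3.4 0 0 0" --pt "-3.5 -3.4 0 0 0" --pt "-3.5 -3.4 0 0 0" --pt "-3.5 -3.4 0 0 0" --pt "-3.5 -3.4 0 0 0" --pt "-3.5 -3.4 0 0 0" --pt "-3.5 -3.4 0 0 0" --pt "-3.5 -3.4 0 0 0" --pt "0 0 0 0 0" --pt "0 0 0 0 0"

```text
t: 2.35
tcp_pos: [0.6431, 0.0946, 0.2308]
tool_rot: [0.024, 1.0, 0.0, -0.001]
ft_force: [-0.3, 0.2, 0.2]
width: -0.004
gripper_force: 0.0
```

```bash
python3 s.py; python3 - <<'E'
from h import *
for n in("wrist","top"):
    im=imaging.snapshot(n)[...,::-1]
    if n=="top": im=cv2.resize(im[130:320,230:430],None,fx=3,fy=3,interpolation=cv2.INTER_CUBIC)
    cv2.imwrite(f"pics/{n}1.png",im)
E
```

```text
2.35 stage mm [ 66.1 124.3] z 230.82158006481603 yawerr -0.0006597226043695906 F [-0.3283  0.245   0.2043] w -0.0038060706349755994 [ 0.1281  0.4403  1.3778  0.0006  1.3248 -1.3954]
```

View pics/wrist1.png

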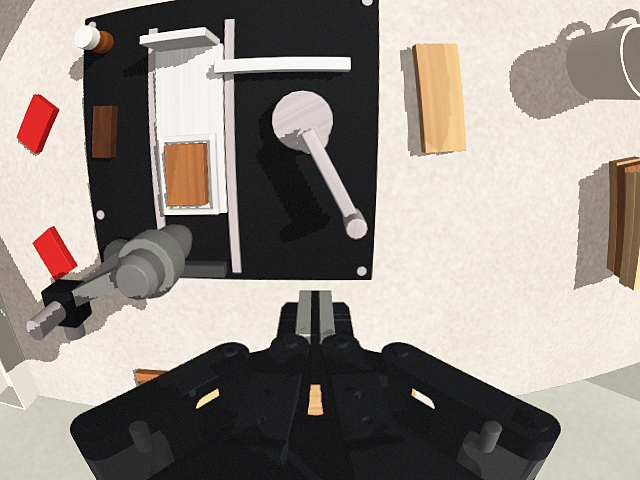

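The wrist view shows the lever post top at (356,222), the lever's pivot end at about (306,131), the shut fingertips at (315,300), the front-left plate corner at (372,280) and the push plate at (180,38). I'll cross-check positions with the fisheye rays.

```bash
cat >> h.py <<'E'
def wcast(px,z):
    c=imaging.calibration("wrist"); f=240/np.tan(np.radians(c["vertical_fov"]/2)); E=c["extrinsics"]
    u=np.atleast_2d(px)-np.array([c["cx"],c["cy"]]); r=np.hypot(*u.T); a=r/f
    v=np.c_[u[:,0]*np.sin(a)/r,-u[:,1]*np.sin(a)/r,-np.cos(a)]@E[:3,:3].T
    o=E[:3,3]; return o+v*((z-o[2])/v[:,2])[:,None]
th=-.0468; R2=np.array([[np.cos(th),-np.sin(th)],[np.sin(th),np.cos(th)]])
st=lambda P:(P[:,:2]-[.5713,-.0265])@R2*1e3
E
python3 - <<'E'
from h import *
for k,p,z in(("tip",(356,221),.086),("corner FL",(372,280),.012),("disc",(302,121),.030),("bar front R/L",[(222,72),(350,69)],.032),("plate top near edge",[(142,41),(207,29)],.065),("tcp pads half",[(300,295),(331,295),(279,306),(352,306)],ctrl.observe()["tcp_pos"][2])):
    print(k,st(wcast(p,z)))
E
```

```text
tip [[ 65.4819 158.515 ]]
corner FL [[151.1497 186.968 ]]
disc [[-14.1215 113.2854]]
bar front R/L [[-62.5586  39.592 ]
 [-62.9221 156.6197]]
plate top near edge [[-94.2224 -26.7267]
 [-97.1749  34.3379]]
tcp pads half [[ 59.0344 119.0179]
 [ 58.997  132.3485]
 [ 64.5436 109.7436]
 [ 64.4542 141.6597]]
```

Call:
drive_tool --pt "-0.4 -1.6 0 0 0" --pt "0 0 4.5 0 0" --pt "0 0 4.5 0 0" --pt "0 0 4.5 0 0" --pt "0 0 3.5 0 0" --pt "0 0 1.2 0 0" --pt "0 0 0 0 0" --pt "0 0 0 0 0"

```text
t: 3.45
tcp_pos: [0.6482, 0.0784, 0.0512]
tool_rot: [0.023, 1.0, 0.0, 0.002]
ft_force: [0.3, 0.4, 1.1]
width: 0.001
gripper_force: 0.0
```

```bash
python3 s.py; python3 - <<'E'
from h import *
A=np.r_[.48,np.linspace(.6,2.95,19)]
C=np.array([np.array([0,120])+62*np.array([np.cos(a),np.sin(a)])-np.array([-np.sin(a),np.cos(a)])*(11*abs(np.sin(a))+15*abs(np.cos(a))+6) for a in A])
print(C[0]); D=np.diff(C,axis=0)/10
print(np.c_[A[1:],C[1:],-D[:,0],D[:,1]].round(2))
E
```

```text
3.45 stage mm [ 71.9 108.4] z 51.19891900557535 yawerr 0.00112124837592225 F [0.2607 0.3897 1.1072] w 0.0010529796832384716 [ 0.1028  0.5867  1.6068  0.      0.9447 -1.4223]
[ 66.2539 127.0014]
[[  0.6   65.06 134.71   0.12   0.77]
 [  0.73  62.53 143.11   0.25   0.84]
 [  0.86  58.69 151.32   0.38   0.82]
 [  0.99  53.53 159.07   0.52   0.78]
 [  1.12  47.09 166.14   0.64   0.71]
 [  1.25  39.47 172.28   0.76   0.61]
 [  1.38  30.81 177.26   0.87   0.5 ]
 [  1.51  21.33 180.89   0.95   0.36]
 [  1.64  13.46 183.16   0.79   0.23]
 [  1.78   6.83 184.73   0.66   0.16]
 [  1.91  -0.24 185.56   0.71   0.08]
 [  2.04  -7.66 185.53   0.74  -0.  ]
 [  2.17 -15.33 184.52   0.77  -0.1 ]
 [  2.3  -23.1  182.41   0.78  -0.21]
 [  2.43 -30.8  179.14   0.77  -0.33]
 [  2.56 -38.21 174.66   0.74  -0.45]
 [  2.69 -45.13 168.97   0.69  -0.57]
 [  2.82 -51.3  162.12   0.62  -0.69]
 [  2.95 -56.52 154.21   0.52  -0.79]]
```

Call:
drive_tool --pt "0.2 1.0 0 0 0" --pt "0.3 0.9 0 0 0" --pt "0.1 0.8 0 0 0" --pt "0.3 0.8 0 0 0" --pt "0.4 0.8 0 0 0" --pt "0.5 0.8 0 0 0" --pt "0.6 0.7 0 0 0" --pt "0.8 0.6 0 0 0" --pt "0.9 0.5 0 0 0" --pt "0.9 0.4 0 0 0" --pt "0 0 0 0 0"

```text
t: 4.82
tcp_pos: [0.6005, 0.154, 0.0497]
tool_rot: [0.023, 1.0, 0.0, 0.001]
ft_force: [0.3, -1.4, 0.7]
width: 0.0
gripper_force: 0.6
```

```bash
python3 s.py
```

```text
4.825 stage mm [ 20.7 181.7] z 49.670099001364896 yawerr 0.0017472096471371976 F [ 0.2783 -1.3627  0.6878] w 0.00024458274142794706 [ 0.2326  0.5465  1.6919 -0.0002  0.9019 -1.293 ]
```

Call:
drive_tool --pt "0.8 0.2 0 0 0" --pt "0.7 0.2 0 0 0" --pt "0.7 0.1 0 0 0" --pt "0.7 0 0 0 0" --pt "0.8 -0.1 0 0 0" --pt "0.8 -0.2 0 0 0" --pt "0.7 -0.4 0 0 0" --pt "0.7 -0.5 0 0 0" --pt "0.7 -0.6 0 0 0" --pt "0.6 -0.7 0 0 0" --pt "0.5 -0.8 0 0 0" --pt "0 0 0 0 0" --pt "0 0 0 0 0"

```text
t: 6.45
tcp_pos: [0.5229, 0.13, 0.0498]
tool_rot: [0.023, 1.0, 0.001, 0.001]
ft_force: [2.0, 3.8, 3.2]
width: -0.001
gripper_force: 1.9
```

```bash
python3 s.py; python3 - <<'E'
from h import *
a=imaging.snapshot("top")[130:320,230:430,::-1]; b=imaging.snapshot("wrist")[...,::-1]
a=cv2.resize(a,(400,380),interpolation=cv2.INTER_CUBIC); b=cv2.resize(b,(400,300))
cv2.imwrite("pics/m1.png",np.vstack([a,b])[:600] if 0 else np.hstack([a,np.pad(b,((0,80),(0,0),(0,0)))]))
E
```

```text
6.45 stage mm [-55.7 154.1] z 49.842819509184494 yawerr 0.0007048151689779611 F [1.9624 3.7581 3.2358] w -0.0006289990482553997 [ 0.2218  0.444   1.8903  0.0013  0.8051 -1.3038]
```

View pics/m1.png

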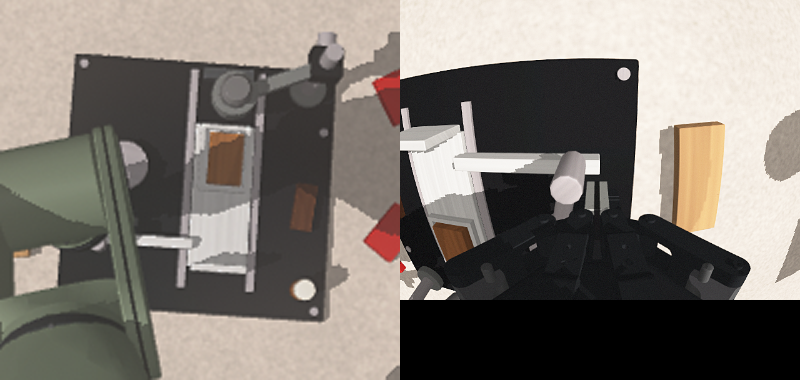

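The top view (left) shows the arm hiding the cam, with the carriage still back. The wrist view (right) shows the post top at about (567,187), i.e. wrist pixel (267,299), near the bar. I'll compute the cam angle from that.

```bash
python3 - <<'E'
from h import *
p=st(wcast((267,299),.086))[0]; d=p-[0,120]; print(p,np.hypot(*d),np.arctan2(d[1],d[0]))
E
```

```text
[-79.3745 138.6549] 81.53716168121923 2.9107581454826468
```

Call:
drive_tool --pt "0.3 -0.7 0 0 0" --pt "0.2 -0.5 0 0 0" --pt "0 0 0 0 0" --pt "0 0 0 0 0" --pt "-0.3 2.0 0 0 0" --pt "0 0.5 -4.0 0 0" --pt "0 0 -5.0 0 0" --pt "0 0 0 0 0"

```text
t: 7.55
tcp_pos: [0.5226, 0.1436, 0.1427]
tool_rot: [0.022, 1.0, 0.001, 0.003]
ft_force: [0.4, -0.0, 0.2]
width: -0.001
gripper_force: 0.0
```

```bash
python3 s.py; python3 - <<'E'
from h import *
cv2.imwrite("pics/w2.png",imaging.snapshot("wrist")[...,::-1])
E
```

```text
7.55 stage mm [-56.6 167.7] z 142.71399196937753 yawerr 0.00201519218057538 F [ 0.3632 -0.0294  0.2172] w -0.0007462318862724082 [ 0.2471  0.3378  1.7777 -0.0003  1.0192 -1.2788]
```

View pics/w2.png

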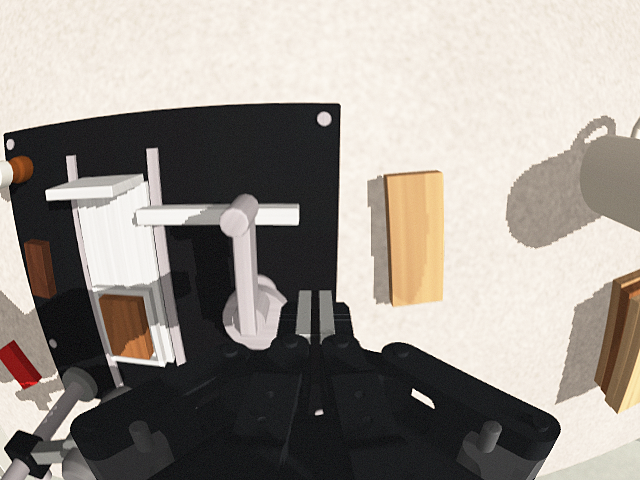

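The wrist view shows the post top at about (235,219), over the bar, and the push plate's top near edge from (47,190) to (130,175).

```bash
python3 - <<'E'
from h import *
p=st(wcast((235,219),.086))[0]; d=p-[0,120]; print(p,np.hypot(*d),np.arctan2(d[1],d[0]))
print(st(wcast([(47,188),(130,175)],.065)), st(wcast([(140,224),(298,222)],.032)))
E
```

```text
[-84.0139 122.6347] 84.05515602104082 3.110242292007733
[[-103.4247  -26.1254]
 [-108.4058   48.1719]] [[-66.2025  34.3573]
 [-67.2662 155.4342]]
```

Call:
drive_tool --pt "2.1 -4.2 0 0 0" --pt "2.1 -4.2 0 0 0" --pt "2.1 -4.2 0 0 0" --pt "2.0 -4.2 0 0 0" --pt "0 0 0 0 0" --pt "0 0 4.0 0 0" --pt "0 0 4.0 0 0" --pt "0 0 1.7 0 0" --pt "0 0 0 0 0" --pt "0 0 0 0 0"

```text
t: 8.85
tcp_pos: [0.4305, -0.0214, 0.0424]
tool_rot: [0.023, 1.0, 0.0, -0.0]
ft_force: [0.3, -0.3, -0.0]
width: -0.002
gripper_force: 0.0
```

```bash
python3 s.py
```

```text
8.85 stage mm [-140.9   -1.5] z 42.37145831562348 yawerr 0.001681098778842087 F [ 0.2922 -0.29   -0.0063] w -0.001986332859606011 [-0.0764  0.3247  2.1385  0.0002  0.6784 -1.6023]
```

Call:
drive_tool --pt "-1.0 0 0 0 0" --pt "-1.0 0 0 0 0" --pt "-0.4 0 0 0 0" --pt "-0.4 0 0 0 0" --pt "-0.4 0 0 0 0" --pt "-0.5 0 0 0 0" --pt "-0.5 0 0 0 0" --pt "-0.5 0 0 0 0" --pt "-0.5 0 0 0 0" --pt "-0.5 0 0 0 0" --pt "-0.5 0 0 0 0" --pt "-0.4 0 0 0 0" --pt "-0.4 0 0 0 0" --pt "-0.3 0 0 0 0" --pt "0 0 0 0 0"

```text
t: 10.72
tcp_pos: [0.5037, -0.025, 0.0424]
tool_rot: [0.023, 1.0, 0.0, 0.001]
ft_force: [-1.0, -0.2, -1.2]
width: 0.003
gripper_force: 0.6
```

```bash
python3 s.py
```

```text
10.725 stage mm [-67.6  -1.7] z 42.3827671507205 yawerr 0.0007676324265209408 F [-1.0416 -0.2108 -1.1561] w 0.00268581084186323 [-0.0728  0.4126  1.9769  0.0007  0.7508 -1.5981]
```

Low force so far; creep on to the stop, watching for a rise.

Call:
drive_tool --pt "-0.2 0 0 0 0" --pt "-0.2 0 0 0 0" --pt "-0.2 0 0 0 0" --pt "0 0 0 0 0"

```text
t: 11.22
tcp_pos: [0.5095, -0.0254, 0.0424]
tool_rot: [0.023, 1.0, 0.0, 0.0]
ft_force: [-1.1, 0.6, 0.1]
width: 0.001
gripper_force: 0.8
```

Call:
drive_tool --pt "-0.2 0 0 0 0" --pt "0 0 0 0 0"

```text
t: 11.48
tcp_pos: [0.5113, -0.0255, 0.0424]
tool_rot: [0.023, 1.0, 0.0, 0.0]
ft_force: [-2.2, 0.8, 0.9]
width: 0.001
gripper_force: 0.8
```

```bash
python3 s.py
```

```text
11.475 stage mm [-60.   -1.8] z 42.365889789275485 yawerr 0.0009987230793231869 F [-2.1736  0.8455  0.8547] w 0.0007486046575312479 [-0.0724  0.4221  1.959   0.0004  0.7599 -1.5977]
```

Call:
drive_tool --pt "-0.1 0 0 0 0" --pt "-0.1 0 0 0 0" --pt "0 0 0 0 0"

```text
t: 11.85
tcp_pos: [0.5123, -0.0256, 0.0423]
tool_rot: [0.023, 1.0, 0.0, -0.001]
ft_force: [-5.1, 0.4, 3.8]
width: -0.001
gripper_force: 2.5
```

Call:
drive_tool --pt "-0.1 0 0 0 0" --pt "-0.1 0 0 0 0" --pt "0 0 0 0 0"

```text
t: 12.22
tcp_pos: [0.5122, -0.0256, 0.0422]
tool_rot: [0.023, 1.0, 0.0, -0.003]
ft_force: [-9.0, 0.2, 7.7]
width: 0.002
gripper_force: 4.6
```

The force rises while the position stays put, so the carriage is at its stop. Withdraw and check.

Call:
drive_tool --pt "1.0 0 0 0 0" --pt "3.0 0 0 0 0" --pt "4.0 0 0 0 0" --pt "0 0 -5 0 0" --pt "0 0 -6 0 0" --pt "0 0 -4 0 0" --pt "0 0 0 0 0" --pt "0 0 0 0 0"

```text
t: 13.22
tcp_pos: [0.435, -0.0222, 0.1918]
tool_rot: [0.023, 1.0, -0.0, 0.0]
ft_force: [0.2, 0.5, -0.6]
width: 0.001
gripper_force: 0.0
```

```bash
python3 s.py; python3 - <<'E'
from h import *
a=imaging.snapshot("wrist")[...,::-1]; b=imaging.snapshot("scene")[200:380,190:420,::-1]
cv2.imwrite("pics/f.png",np.hstack([cv2.resize(a,(440,330)),cv2.resize(b,(360,330))]))
E
```

```text
13.225 stage mm [-136.4   -2. ] z 191.78972237991735 yawerr 0.0009936012444829376 F [ 0.1522  0.5115 -0.5913] w 0.0013859822017536368 [-0.0773  0.1324  1.9237 -0.      1.0849 -1.6023]
```

View pics/f.png

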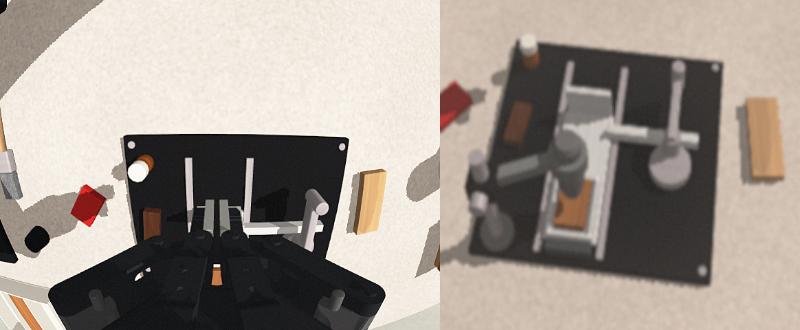

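The scene crop (right) shows the carriage against its end stop, with the sample in its tray under the lens at (572,205). The lever points straight back over the bar, with its post at (678,68). The wrist view shows the fingers clear and the bystanders in place.

```bash
python3 -c "
from workcell import ctrl
print(ctrl.finish_job())"
```

```text
the job is handed in; nothing more can be done
None
```

The job is handed in: I turned the cam to its low point (about 3.11 rad from the wrist camera), then pushed the carriage home until the force rose at its stop. The fingers are withdrawn, the sample is in its tray and the bystanders looked undisturbed, but the hand-in gave no verdict.

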